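Zero the dial thickness gauge on its thin setting master

TASK

We are about to check thin board stock, so set up the dial thickness gauge: push the thinner of the two setting masters nose first through the sprung dust flap until it is fully home against the stop inside, then turn the knurled bezel until its bold zero mark lies at the tip of the pointer. Leave the master in the gauge with the dial reading zero, and leave the thicker master, the bottle, the tin and the solder reel where they are.

Things in the scene. Friction and masses are not known exactly. Their poses are not given: they have to be found in the camera images.
- gauge: dial thickness gauge: grey cast housing with clear side windows, base 110 x 104 mm, walls 92 x 92 mm, roof 58 mm high; dial face up on a round head on the roof. Fixed. Origin: on the desk, straight below the plunger and the dial's axis; z up; +x is the direction in which a master is pushed in (position and yaw vary)
- gauge_mouth (a point): centre of the front opening at the anvil floor, 12 mm above the desk, at x = -46 mm of the gauge. The opening is 47 mm wide, 24 mm high. A steel ramp 36 mm wide rises from 6 mm at x = -70 mm to the flat anvil floor, which runs from x = -60 mm to the stop; guides narrow the passage from about 43 mm just inside the opening to 36 mm at x = -22 mm
- gauge_stop (a point): foot of the end stop inside, x = +25 mm of the gauge, 12 mm above the desk: the master's nose comes to rest here. On the way, at x = 0, the nose lifts the sprung plunger (about 2 N). Ground steel all along: the master slides easily (friction 0.2)
- flap (a joint): sprung metal dust flap that closes the opening, hung by its top edge 36 mm above the desk: 0 rad closed, grows to 1.5 as it is pushed inward (under 1 N at the lip). Shuts by itself; rides on the master while one is in
- pointer (a joint): angle of the dial's black pointer, rad, clockwise seen from above, from the gauge's +x; 0 with the gauge empty, grows 2 pi for each 10 mm of plunger lift. With the thin master in it stands at 2.0 to 4.2, depending on how high the head is clamped (it differs from start to start)
- bezel (a joint): angle of the knurled bezel with its white face, rad, clockwise seen from above; endless; at 0 the zero mark points to the gauge's +x. The dial reads zero when bezel and pointer differ by a whole number of turns. Stays where it is left (friction 0.06 N m)
- bezel_grip (a point): on the bezel's axis, 8 mm above its underside: height to grip. Bezel: round knurled aluminium ring 58 mm across, 14 mm high, top 94 mm above the desk (+-1.5 mm); below it the head, 52 mm across, and the roof. White face of 50 divisions (7.2 degrees each) with one bold bar for zero, repeated on the rim
- zero_mark (a point): outer end of the bold zero bar on the bezel's face, 24 mm from the axis
- pointer_tip (a point): point at the pointer's tip, 24 mm from the axis, at the height of zero_mark
- thin_master: thin setting master, 130 mm long: steel blade 30 mm wide, 10 mm thick, nose sloping to 2 mm over 18 mm; grey handle with black ribs, 24 mm wide and high, from x = -65 to -20 mm, then blade to +65. Flat underside, about 0.26 kg. Origin: middle of the underside; +x to the nose, z up. Lies flat, nose away from the robot within 0.9 rad, left or right of the gauge
- thin_master_grip (a point): middle of the thin master's handle (x = -42 mm), 12 mm above its underside. When the master is home the handle stands clear of the housing, its front end 14 mm before the opening
- thin_master_nose (a point): end of the thin master's nose at the underside (x = +65 mm)
- thick_master: thick setting master, not to be used: the same, with a blade 18 mm thick, about 0.42 kg; origin and axes as the thin one's; lies on the other side of the gauge
- flux_bottle: small clear bottle with a black cap, 31 mm across, 82 mm high, standing beside the gauge; origin at the middle of its underside
- tip_tin: round tin, 64 mm across, 25 mm high, beside the gauge; origin at the middle of its underside
- solder_reel: reel of solder, 56 mm across, 37 mm high, beside the gauge; origin at the middle of its underside

How it is judged:
On the way, in this order (a step that is already met when the one before it is completed fails the run):
1. the thin master is fully home against the stop and let go, lying flat in the gauge with the flap resting on it (x of thin_master_nose in the frame of gauge above 0.021 m and z of thin_master_nose in the frame of gauge below 0.016 m and angle between the z axis of thin_master and the z axis of gauge, either way round below 0.1 rad and value of joint flap above 0.5 rad and value of joint pointer above 1.5 rad and contact force between the fingers and thin_master below 0.2 N), for 0.2 s.
2. the bezel's zero mark stands at the pointer (horizontal distance between zero_mark and pointer_tip below 0.003 m), for 0.2 s.
At the end, for the whole second after the job is handed in: The thin master lies flat in the gauge, at rest, its nose within 4 mm of the stop; the zero mark is within one division of the pointer (3 mm at the rim) and the bezel is at rest (x of thin_master_nose in the frame of gauge above 0.021 m and z of thin_master_nose in the frame of gauge below 0.016 m and angle between the z axis of thin_master and the z axis of gauge, either way round below 0.1 rad and value of joint pointer above 1.5 rad and horizontal distance between zero_mark and pointer_tip below 0.003 m and linear speed of thin_master below 0.01 m/s and velocity of joint bezel between -0.05 and 0.05 rad/s); the robot touches nothing.
It fails at once if the thick master is moved by more than 20 mm (distance of thick_master from where it was at the start of the episode above 0.02 m).
It fails at once if the bottle is moved by more than 20 mm (distance of flux_bottle from where it was at the start of the episode above 0.02 m).
It fails at once if the tin is moved by more than 20 mm (distance of tip_tin from where it was at the start of the episode above 0.02 m).
It fails at once if the solder reel is moved by more than 20 mm (distance of solder_reel from where it was at the start of the episode above 0.02 m).
It fails at once if the bottle is knocked over (angle between flux_bottle's own z axis and vertical above 0.5 rad).
It also fails if it takes over 64 s, if anything falls off the work surface, if the arm or the gripper's body presses on something with over 40 N, if the wrist force passes 120 N, or if a joint passes its speed limit or range.

ROBOT

A 7-joint arm with a two-finger parallel gripper is mounted at the origin on a cart in front of the work surface, level with it; the furniture and walls round the work are solid. World frame = base frame: x ahead of the robot, y to its left, z up, the work surface at z = 0. Lengths are in m, angles in rad, forces in N, time in s.
With the tool pointing down it reaches from about 0.4 to 0.875 m from the base axis. Payload 6.5 kg.
Tool frame: the origin (TCP) lies at the very end of the fingers, on their centre line; the grasp point (between the pads) lies 19 mm behind it; z points along the fingers, y is the line along which they close (so a half turn about z gives the same grasp; the last joint's range is limited). The gripper opens to 85 mm and grips with 20 to 120 N. Pads are 22 mm wide; open, the fingers measure 114 mm over their backs; the gripper's body (76 mm by 85 mm) begins 54 mm behind the grasp point. The pads swing forward as they close: fully open they stand 13 mm farther back than shut.
Start: joints at [1.057, 0.536, -0.004, 1.538, 0.003, 1.067, -0.071], TCP at [0.281, -0.586, 0.231] pointing down, gripper open.
Joint ranges: [-2.7, 2.7], [-0.37, 2.16], [-1.27, 1.26], [0.24, 2.4], [-1.31, 4.45], [0.19, 1.91], [-2.76, 2.76]. Speed limits (rad/s): [2.39, 2.39, 3.14, 3.14, 3.14, 3.14, 3.14].

INTERFACE

Orientations are given as a 3x3 rotation matrix whose columns are the frame's x, y, z axes.
In Python, from station import env gives the robot as it stands.
- The arm moves only by the shell command python3 jog.py 'ROWS'. ROWS is a JSON object with one list for each field, all of the same length, 1 to 10, a row being the entries at one place: aperture (the finger opening in m), sx, sy, sz (the shift in shares of the most that a row can go, 1 being 62.5 mm), twist (a turn about the tool's z in shares of 4 rad (1.0 is 4 rad)); each row shifts and turns the commanded pose from where the row before left it, along the tool's axes as they then stand; what a row does not reach is not made up. A row lasts 1/8 s, in which the tool goes at most 0.0625 m and 0.188 rad, less where a joint would pass 70% of its speed; a pose out of reach is approached as far as the arm can. The fingers move at their own pace and stop on an object; the grip force is fixed at half the most. Time passes only in rows, so rows that do not move let the fingers close. It prints the time, the measured TCP pose, the force, the opening and the grip force at its end. A shift or turn number past 1, either way, is cut back to 1. Input that does not fit is refused with a message, and nothing moves.
- env.state(): the state, without advancing time (a new reading comes with each control period).
- env.grab_frame(name): name is "scene" or "side" or "wrist"; returns the picture (384x512x3 uint8, red, green, blue); there is no depth.
- env.camera_params(name): a dict with "vfov" (degrees; the focal length in pixels is half the picture's height over the tangent of half this angle, whatever the lens; pixels are square), "cx", "cy" (the principal point, pixels), "R" (3x3) and "t" (3): a world point X has camera coordinates R X + t. Camera axes: x right, y down, z forward; pixel columns grow to the right and rows downward; lengths in m; the calibration is good to about 2 mm. A picture is of the moment at which its call begins: read the wrist's pose just before it. camera_params takes no time and is no camera call; for the wrist camera it gives the pose at the moment of the call.
- env.close_job(): hands the job in; it is judged then, once.
The state is a dict: "time": time; "joint_positions": joint angles; "qvel": joint speeds; "joint_torque": joint torques, N m; "position": TCP position; "ee_rot": TCP orientation; "wrist_force": force on the tool from outside, world axes, zero at the start; "wrist_torque": the same for the moment, N m; "width": finger opening in m; "grip_force": force on a finger pad.
Only numpy, scipy, OpenCV 4.12 (cv2) and the standard library are available. Lean on these libraries where they do the work, as an engineer would, in place of code of your own. Each camera call takes 0.05 s, during which the arm holds its last target. There are 200 camera calls.

## Working session

There is one attempt and no reset: what is moved stays moved. The work goes in short steps, Python scripts to look and compute and a shell command to move; the robot and the scene stay as the last step left them, time stands still between calls to the robot, and variables do not carry over. Pictures are saved under pics/ and viewed, at most 13 in all, crops included, and the job is handed in when it is done.

```bash
ls; mkdir -p pics
cat > h.py <<'E'
import numpy as np, cv2
from station import env
def K(p):
    f=192/np.tan(np.radians(p["vfov"])/2); return f
def ray(p,u,v):
    f=K(p); R=np.array(p["R"]);t=np.array(p["t"])
    return -R.T@t, R.T@np.array([(u-p["cx"])/f,(v-p["cy"])/f,1.])
def atz(p,u,v,z):
    o,d=ray(p,u,v); return o+d*(z-o[2])/d[2]
def proj(p,X):
    c=np.array(p["R"])@np.array(X)+np.array(p["t"]); f=K(p)
    return p["cx"]+f*c[0]/c[2], p["cy"]+f*c[1]/c[2]
def tri(l):
    A=0;b=0
    for p,u,v in l:
        o,d=ray(p,u,v); d=d/np.linalg.norm(d); M=np.eye(3)-np.outer(d,d); A=A+M; b=b+M@o
    return np.linalg.solve(A,b)
E
python3 - <<'E'
from h import *
np.set_printoptions(precision=3,suppress=True)
for n in("scene","side"):
    p=env.camera_params(n); print(n,p)
    im=env.grab_frame(n)[:,:,::-1]; cv2.imwrite(f"pics/{n}0.png",cv2.resize(im,(800,600),interpolation=cv2.INTER_CUBIC))
    cv2.imwrite(f"pics/{n}0raw.png",im)
print(env.state())
E
```

```text
jog.py
pics
station.py
scene {'vfov': 50.916278662739224, 'cx': 256.0850510590837, 'cy': 197.5764768035851, 'R': array([[-0.527, -0.849,  0.016],
       [-0.375,  0.215, -0.902],
       [ 0.762, -0.482, -0.432]]), 't': array([0.392, 0.282, 0.82 ])}
side {'vfov': 48.232004874866384, 'cx': 251.32602757909575, 'cy': 188.08741114472613, 'R': array([[ 1.   , -0.001, -0.008],
       [-0.006, -0.697, -0.717],
       [-0.004,  0.717, -0.697]]), 't': array([-0.628,  0.087,  1.095])}
{'time': 0.1, 'joint_positions': array([ 1.057,  0.537, -0.004,  1.539,  0.003,  1.067, -0.071]), 'qvel': array([-0.001, -0.001,  0.   , -0.005,  0.001,  0.001,  0.001]), 'joint_torque': array([  0.003, -58.457,   1.052, -25.978,   0.013,   0.005,  -0.   ]), 'position': array([ 0.281, -0.585,  0.23 ]), 'ee_rot': array([[ 0.901,  0.433, -0.001],
       [ 0.433, -0.901,  0.001],
       [-0.   , -0.002, -1.   ]]), 'wrist_force': array([0.02 , 0.075, 0.142]), 'wrist_torque': array([-0.003, -0.038, -0.005]), 'grip_force': 0.0, 'width': 0.0853947483999542}
```

View pics/scene0.png

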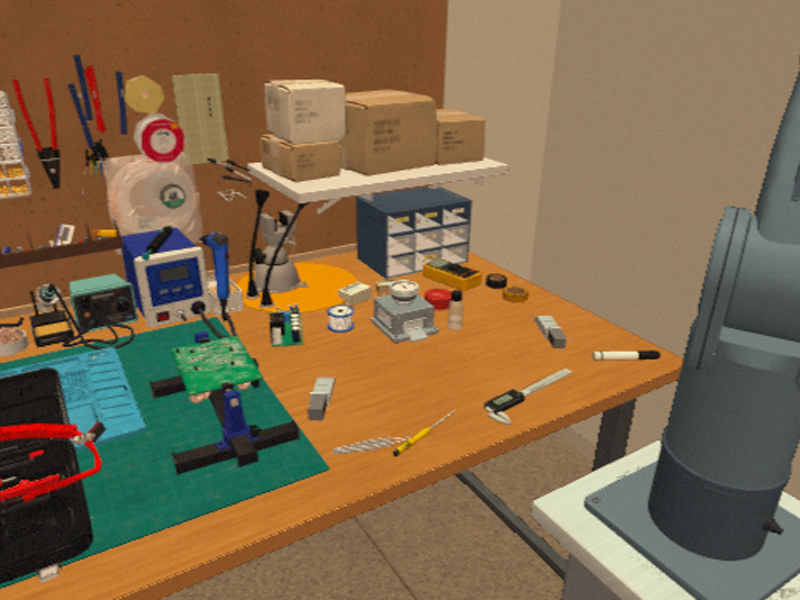

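View pics/side0.png

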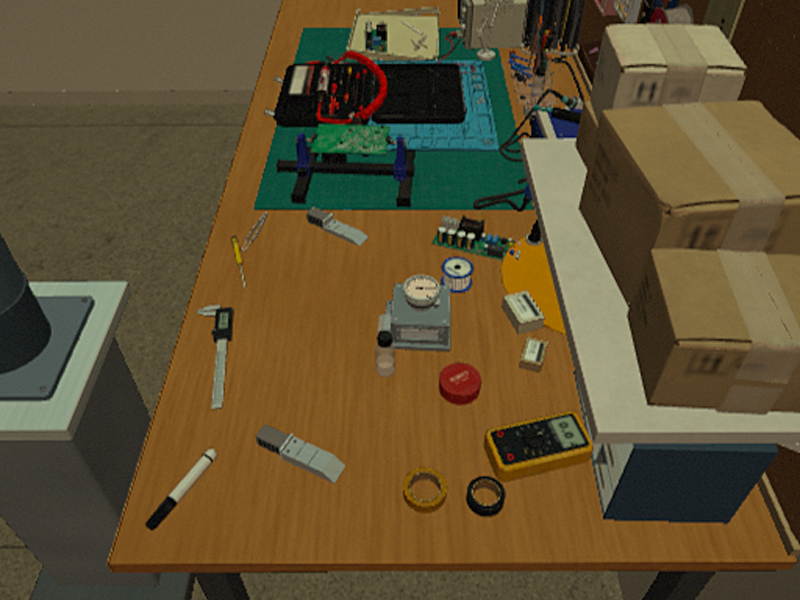

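The side view shows one master at (337,227), the other at (300,453), and the gauge at (420,310). The bottle is at (385,355) and the tin at (460,383). I'll enlarge these.

Run:
```python
from h import *
S=cv2.imread("pics/side0raw.png");C=cv2.imread("pics/scene0raw.png")
def crop(im,u,v,w=66,h=50): return cv2.resize(im[v:v+h,u:u+w],(400,300),interpolation=cv2.INTER_CUBIC)
T=[crop(S,186,120),crop(S,158,262),crop(C,180,230),crop(C,320,190)]
cv2.imwrite("pics/m.png",np.vstack([np.hstack(T[:2]),np.hstack(T[2:])]))
ps=env.camera_params("side");pc=env.camera_params("scene")
for n,u,v in(("L",337,227),("R",300,453),("gauge",420,310),("bottle",386,372),("tin",460,390)): print(n,atz(ps,u*.64,v*.64,0))
```

```text
L [0.51918819 0.30765632 0.        ]
R [ 0.49665365 -0.20273841  0.        ]
gauge [0.67478499 0.07864328 0.        ]
bottle [ 6.17334136e-01 -5.69954776e-02  1.11022302e-16]
tin [ 0.73069528 -0.09309381  0.        ]
```

View pics/m.png

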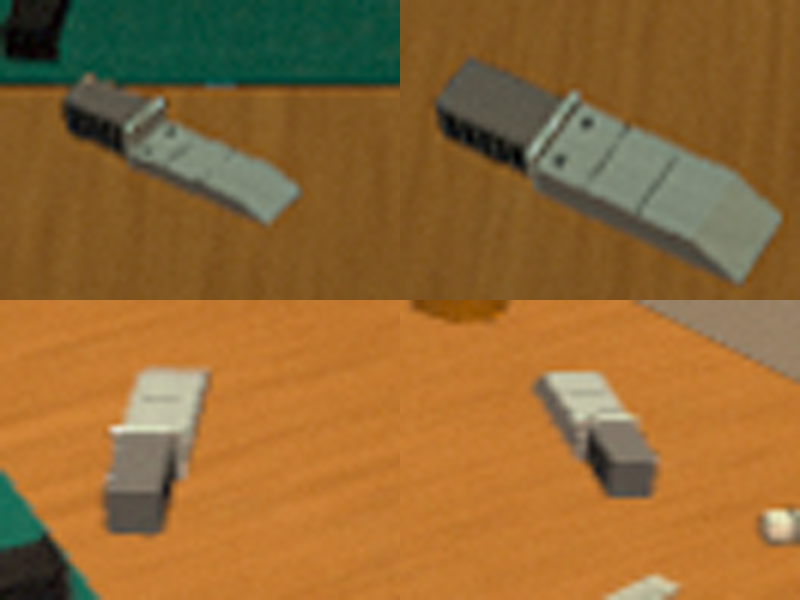

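The left master (side view, about (337,227)) has the tall step from handle to blade, so it is the thin one. The right one's blade nearly reaches the top of its handle. Next I'll compute coarse poses and the wrist camera offset.

```bash
cat >> h.py <<'E'
def go(target,yaw=None):
    "print tool-axis displacement to a world TCP target and turn to tool-x yaw"
    s=env.state(); R=np.array(s["ee_rot"]); y0=np.arctan2(R[1,0],R[0,0])
    d=R.T@(np.array(target)-s["position"]); print("tool d",d.round(4),"len",np.linalg.norm(d).round(3),end=" ")
    if yaw is not None: print("turn",round(-((yaw-y0+np.pi)%(2*np.pi)-np.pi),3),end="")
    print()
E
python3 - <<'E'
from h import *
np.set_printoptions(precision=4,suppress=True)
ps=env.camera_params("side");pc=env.camera_params("scene")
c=lambda u,v,o:(o[0]+u/6.06,o[1]+v/6)
s=lambda u,v,z:atz(ps,*c(u,v,(186,120)),z)
print("nose",s(300,190,.001),s(268,224,.001)); print("rear",s(90,75,.024),s(65,97,.024))
n=s(284,207,.001);r=s(77,86,.024);print("mid",n,r,np.arctan2(*(n-r)[1::-1]), np.linalg.norm((n-r)[:2]))
print("dial",tri([(ps,421*.64,289*.64),(pc,405*.64,290*.64)]))
w=env.camera_params("wrist");st=env.state();R=np.array(st["ee_rot"])
print("cam in tool",R.T@(-w["R"].T@w["t"]-st["position"]),"\n",R.T@w["R"].T,w["vfov"],w["cx"],w["cy"])
go([.5,-.2,.25]);go([.47,.32,.25],2.7)
E
```

```text
nose [0.5807 0.2751 0.001 ] [0.5658 0.2488 0.001 ]
rear [0.4732 0.3409 0.024 ] [0.4621 0.3225 0.024 ]
mid [0.5732 0.2619 0.001 ] [0.4674 0.3316 0.024 ] -0.5828974715145858 0.12677493276442187
dial [0.6715 0.0371 0.0865]
cam in tool [ 0.0686  0.0001 -0.1441] 
 [[ 0.0015 -0.9634 -0.268 ]
 [ 1.      0.0012  0.0012]
 [-0.0008 -0.268   0.9634]] 66.22205518775309 258.89134728004854 191.61792462058014
tool d [ 0.3641 -0.2527 -0.0192] len 0.444 
tool d [ 0.5623 -0.7344 -0.0185] len 0.925 turn -2.252
```

The rows are not in the units I measure in: shifts go in shares of 62.5 mm and turns go in shares of 4 rad. I convert before sending: 0.0455 m is 0.728, -0.0316 m is -0.5056.

```bash
python3 jog.py '{"aperture":[0.085, 0.085, 0.085, 0.085, 0.085, 0.085, 0.085, 0.085], "sx":[0.728, 0.728, 0.728, 0.728, 0.728, 0.728, 0.728, 0.728], "sy":[-0.5056, -0.5056, -0.5056, -0.5056, -0.5056, -0.5056, -0.5056, -0.5056], "sz":[-0.0384, -0.0384, -0.0384, -0.0384, -0.0384, -0.0384, -0.0384, -0.0384], "twist":[0, 0, 0, 0, 0, 0, 0, 0]}' | tail -5
python3 jog.py '{"aperture":[0.085, 0.085, 0.085, 0.085, 0.085, 0.085, 0.085, 0.085], "sx":[0.384, 0.384, 0.384, 0.384, 0.384, 0.384, 0.384, 0.384], "sy":[-0.704, -0.704, -0.704, -0.704, -0.704, -0.704, -0.704, -0.704], "sz":[-0.096, -0.096, -0.096, -0.096, -0.096, -0.096, -0.096, -0.096], "twist":[0, 0, 0, 0, 0, 0, 0, 0]}'|tail -5
python3 jog.py '{"aperture":[0.085, 0.085, 0.085, 0.085, 0.085, 0.085, 0.085, 0.085, 0.085, 0.085], "sx":[0, 0, 0, 0, 0, 0, 0, 0, 0, 0], "sy":[0, 0, 0, 0, 0, 0, 0, 0, 0, 0], "sz":[0, 0, 0, 0, 0, 0, 0, 0, 0, 0], "twist":[-0.045, -0.045, -0.045, -0.045, -0.045, -0.045, -0.045, -0.045, -0.045, -0.045]}'|tail -5
python3 jog.py '{"aperture":[0.085, 0.085, 0.085, 0.085], "sx":[0, 0, 0, 0], "sy":[0, 0, 0, 0], "sz":[0, 0, 0, 0], "twist":[-0.045, -0.04, 0, 0]}'|tail -5
python3 - <<'E'
from h import *
import pickle
p=env.camera_params("wrist"); im=env.grab_frame("wrist")[:,:,::-1]; cv2.imwrite("pics/w1raw.png",im); pickle.dump(p,open("w1.pkl","wb"))
cv2.imwrite("pics/w1.png",cv2.resize(im,(800,600),interpolation=cv2.INTER_CUBIC)); print(env.state()["position"])
E
```

```text
position: [0.5005, -0.1988, 0.2504]
ee_rot: [[0.901, 0.433, -0.0], [0.433, -0.901, -0.0], [-0.0, -0.0, -1.0]]
wrist_force: [1.2, -0.8, -0.8]
width: 0.0852
grip_force: 0.0
position: [0.5205, 0.2014, 0.2984]
ee_rot: [[0.902, 0.433, -0.0], [0.433, -0.902, -0.0], [-0.001, 0.0, -1.0]]
wrist_force: [0.8, -0.0, 0.1]
width: 0.085
grip_force: 0.0
position: [0.5205, 0.1998, 0.2981]
ee_rot: [[-0.631, 0.776, -0.001], [0.776, 0.631, -0.0], [0.0, -0.001, -1.0]]
wrist_force: [-0.8, 0.8, -0.3]
width: 0.085
grip_force: 0.0
position: [0.5206, 0.1999, 0.2983]
ee_rot: [[-0.849, 0.529, -0.0], [0.529, 0.849, -0.0], [0.0, -0.0, -1.0]]
wrist_force: [-0.6, 0.0, -0.0]
width: 0.0848
grip_force: 0.0
[0.52065383 0.19993301 0.29835679]
```

View pics/w1.png

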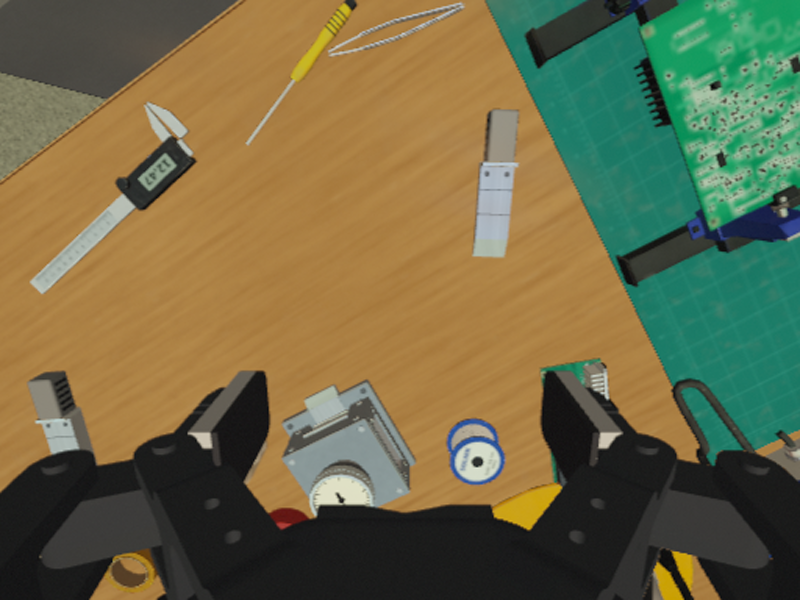

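The wrist view shows the master's nose corners at (474,256) and (505,257), its handle's rear top corners at (489,110) and (518,112), and the gauge at about (350,450) with its ramp at (323,400).

Run:
```python
from h import *
import pickle
np.set_printoptions(precision=4,suppress=True)
w=pickle.load(open("w1.pkl","rb"));ps=env.camera_params("side");k=.64
c=lambda u,v,o=(186,120):(o[0]+u/6.06,o[1]+v/6)
print("rear tri",tri([(w,489*k,110*k),(ps,*c(65,97))]),tri([(w,518*k,112*k),(ps,*c(90,75))]))
print("nose tri",tri([(w,474*k,256*k),(ps,*c(268,224))]),tri([(w,505*k,257*k),(ps,*c(300,190))]))
r=atz(w,503.5*k,111*k,.024);n=atz(w,489.5*k,256.5*k,.001);f=atz(w,500*k,163*k,.024)
print(r,f,n,np.linalg.norm((n-r)[:2]),np.arctan2(*(n-r)[1::-1]))
u=(n-r)/np.linalg.norm((n-r)[:2]);g=(n-u*.107);g[2]=.004
print("grip",g); yaw=np.arctan2(u[1],u[0])+np.pi
go([g[0],g[1],.10],yaw);go([g[0],g[1],.004],yaw)
S=cv2.imread("pics/w1raw.png")[225:335,150:290];cv2.imwrite("pics/g1.png",cv2.resize(S,(763,600),interpolation=cv2.INTER_CUBIC))
```

```text
rear tri [0.4603 0.3233 0.0231] [0.4729 0.3434 0.0222]
nose tri [ 0.5661  0.2511 -0.0007] [0.5818 0.2759 0.0009]
[0.4658 0.3329 0.024 ] [0.5014 0.31   0.024 ] [0.5745 0.2637 0.001 ] 0.12884258052454894 -0.5667821756411484
grip [0.4842 0.3211 0.004 ]
tool d [0.0949 0.0838 0.1983] len 0.235 turn 0.01
tool d [0.0949 0.0838 0.2943] len 0.32 turn 0.01
```

View pics/g1.png

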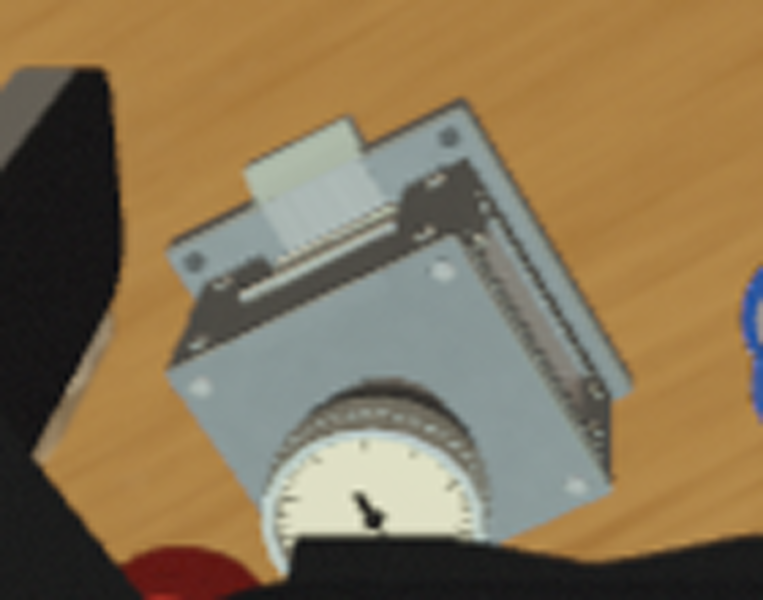

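Scaled: 0.0397 m is 0.6352, 0.019 m is 0.304, 0.01 rad is 0.0025.

```bash
python3 jog.py '{"aperture":[0.05, 0.05, 0.05, 0.05, 0.05, 0.05], "sx":[0.304, 0.304, 0.304, 0.304, 0.304, 0], "sy":[0.2688, 0.2688, 0.2688, 0.2688, 0.2688, 0], "sz":[0.6352, 0.6352, 0.6352, 0.6352, 0.6352, 0], "twist":[0.0025, 0, 0, 0, 0, 0]}'|tail -5
python3 - <<'E'
from h import *
import pickle
np.set_printoptions(precision=4,suppress=True)
p=env.camera_params("wrist"); im=env.grab_frame("wrist")[:,:,::-1]; cv2.imwrite("pics/w2raw.png",im); pickle.dump(p,open("w2.pkl","wb"))
cv2.imwrite("pics/w2.png",cv2.resize(im,(800,600),interpolation=cv2.INTER_CUBIC))
w=pickle.load(open("w1.pkl","rb"))
a=lambda u,v,z:atz(w,150+u/5.45,225+v/5.4545,z)[:2]
L,Rr=a(168,370,.058),a(458,237,.058);B=a(612,490,.058)
print("roof",L,Rr,np.linalg.norm(L-Rr),B,np.linalg.norm(B-Rr))
def yw(l,r): d=l-r; return np.arctan2(-d[0],d[1])
x=lambda y:np.array([np.cos(y),np.sin(y)])
y=yw(L,Rr);print(y,(L+Rr)/2+.046*x(y), "side yaw",np.arctan2(*(B-Rr)[::-1]))
L,Rr=a(245,168,.006),a(350,118,.006);y2=yw(L,Rr);print("ramp",L,Rr,np.linalg.norm(L-Rr),y2,(L+Rr)/2+.07*x(y))
L,Rr=a(170,247,.005),a(465,100,.005);y2=yw(L,Rr);print("base",np.linalg.norm(L-Rr),y2,(L+Rr)/2+.055*x(y))
E
```

```text
position: [0.4821, 0.3227, 0.0975]
ee_rot: [[-0.847, 0.532, -0.005], [0.532, 0.847, -0.002], [0.003, -0.004, -1.0]]
wrist_force: [0.4, -0.9, 1.0]
width: 0.0498
grip_force: 0.0
roof [ 0.6265 -0.0032] [0.6342 0.087 ] 0.09045458748495655 [0.7236 0.0803] 0.08965768106082875
3.0558071789708148 [0.5845 0.0458] side yaw -0.0740139593951236
ramp [0.6041 0.025 ] [0.6071 0.0611] 0.036184259330121274 3.05818906687999 [0.5358 0.0491]
base 0.10357046438286016 3.079344020864173 [0.5626 0.0461]
```

View pics/w2.png

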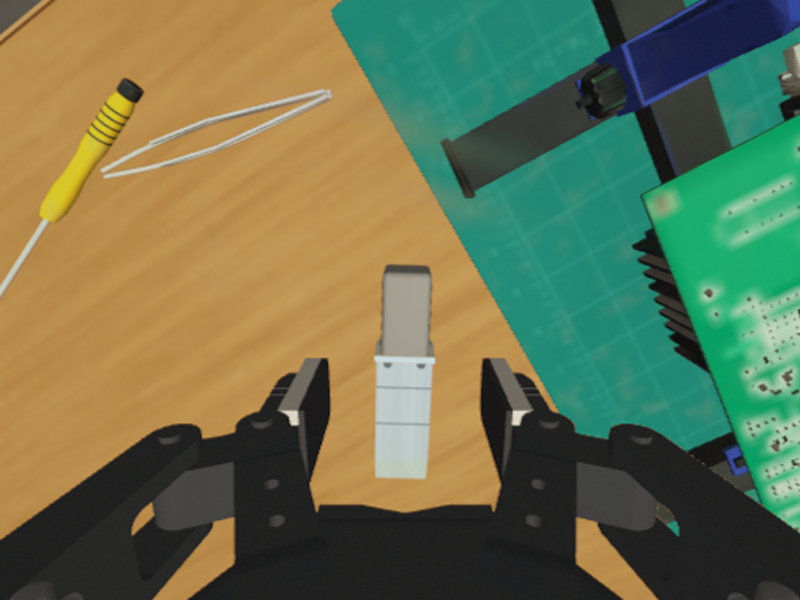

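The wrist view shows the handle from rear (407,267) to front (405,355), between the open fingers, with the nose at (401,478). I'll compute the correction.

Run:
```python
from h import *
import pickle
np.set_printoptions(precision=4,suppress=True)
w=pickle.load(open("w2.pkl","rb"));k=.64
r=atz(w,407*k,268*k,.024);f=atz(w,405*k,354*k,.024);n=atz(w,401*k,478*k,.001)
print(r,f,n,np.linalg.norm((n-r)[:2]),np.linalg.norm((f-r)[:2]));u=(n-r)/np.linalg.norm((n-r)[:2]);y=np.arctan2(u[1],u[0]);print(y)
g=n-u*.107;g2=r+u*.023;print(g,g2);g=(g+g2)/2;go([g[0],g[1],.003],y+np.pi)
```

```text
[0.4638 0.3359 0.024 ] [0.5009 0.3115 0.024 ] [0.5758 0.2615 0.001 ] 0.13448747631749905 0.0444197388592243
-0.585527557899106
[0.4867 0.3207 0.0193] [0.4829 0.3231 0.0201]
tool d [-0.0007  0.0006  0.0962] len 0.096 turn 0.023
```

Scaled: 0.0235 m is 0.376, 0.02 rad is 0.005.

```bash
python3 jog.py '{"aperture":[0.05, 0.05, 0.05, 0.05, 0.02, 0.01, 0.01, 0.01], "sx":[0, 0, 0, 0, 0, 0, 0, 0], "sy":[0, 0, 0, 0, 0, 0, 0, 0], "sz":[0.376, 0.376, 0.376, 0.376, 0, 0, 0, 0], "twist":[0.005, 0, 0, 0, 0, 0, 0, 0]}'|tail -5
python3 jog.py '{"aperture":[0.01, 0.01, 0.01, 0.01, 0.01], "sx":[0, 0, 0, 0, 0], "sy":[0, 0, 0, 0, 0], "sz":[-0.32, -0.32, -0.32, -0.32, 0], "twist":[0, 0, 0, 0, 0]}'|tail -5
python3 - <<'E'
from h import *
import pickle
np.set_printoptions(precision=4,suppress=True)
y=-.077;x=np.array([np.cos(y),np.sin(y)]);o=np.array([.6755,.038])
go([*(o-x*.26),.10],y+np.pi)
E
```

```text
position: [0.4855, 0.322, 0.0066]
ee_rot: [[-0.834, 0.551, 0.001], [0.551, 0.834, 0.001], [-0.0, 0.001, -1.0]]
wrist_force: [-0.1, -1.0, 0.8]
width: 0.0229
grip_force: 60.0
position: [0.4862, 0.3226, 0.0881]
ee_rot: [[-0.834, 0.551, 0.003], [0.551, 0.834, 0.002], [-0.001, 0.003, -1.0]]
wrist_force: [-0.5, 0.2, -1.9]
width: 0.0225
grip_force: 59.8
tool d [-0.0875 -0.2592 -0.0126] len 0.274 turn -0.507
```

Scaled: -0.0432 m is -0.6912, -0.0146 m is -0.2336, -0.169 rad is -0.0423.

```bash
python3 jog.py '{"aperture":[0.01, 0.01, 0.01, 0.01, 0.01, 0.01, 0.01, 0.01, 0.01, 0.01], "sx":[-0.2336, -0.2336, -0.2336, -0.2336, -0.2336, -0.2336, 0, 0, 0, 0], "sy":[-0.6912, -0.6912, -0.6912, -0.6912, -0.6912, -0.6912, 0, 0, 0, 0], "sz":[-0.0336, -0.0336, -0.0336, -0.0336, -0.0336, -0.0336, 0, 0, 0, 0], "twist":[0, 0, 0, 0, 0, 0, -0.0423, -0.0423, -0.0423, 0]}'|tail -5
python3 - <<'E'
from h import *
import pickle
np.set_printoptions(precision=4,suppress=True)
p=env.camera_params("wrist"); im=env.grab_frame("wrist")[:,:,::-1]; cv2.imwrite("pics/w3raw.png",im); pickle.dump(p,open("w3.pkl","wb"))
s=env.grab_frame("side")[:,:,::-1];cv2.imwrite("pics/s3raw.png",s)
a=cv2.resize(im,(400,300),interpolation=cv2.INTER_AREA)
b=cv2.resize(s[145:245,150:310],(800,500)[:2],interpolation=cv2.INTER_CUBIC)
cv2.imwrite("pics/s3.png",b);cv2.imwrite("pics/w3.png",cv2.resize(im,(800,600),interpolation=cv2.INTER_CUBIC))
y=-.077;x=np.array([np.cos(y),np.sin(y)]);o=np.array([.6755,.038])
go([*(o-x*.26),.10],y+np.pi);print(env.state()["wrist_torque"])
E
```

```text
position: [0.4149, 0.057, 0.0982]
ee_rot: [[-0.997, 0.078, -0.001], [0.078, 0.997, 0.0], [0.001, 0.0, -1.0]]
wrist_force: [0.0, 0.5, -2.5]
width: 0.0224
grip_force: 60.0
tool d [-0.0011  0.001  -0.0016] len 0.002 turn -0.003
[ 0.002   0.0847 -0.0516]
```

View pics/w3.png

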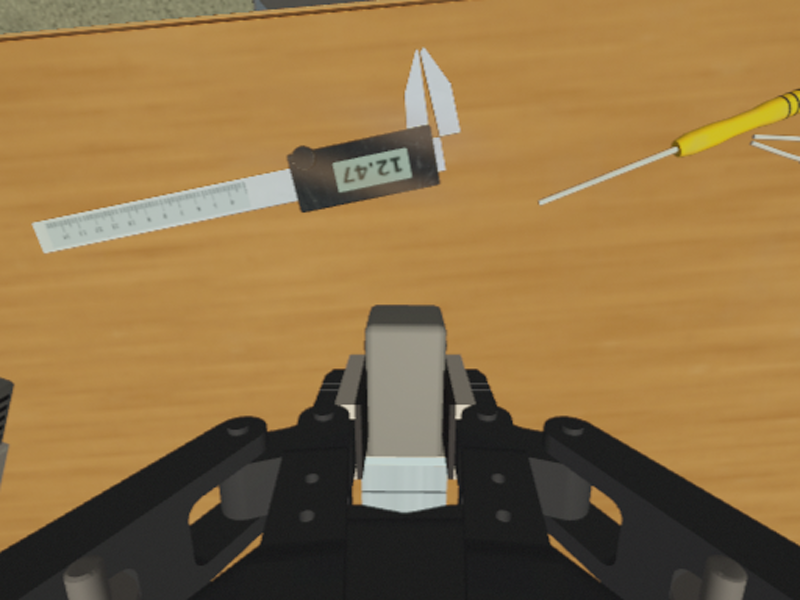

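View pics/s3.png

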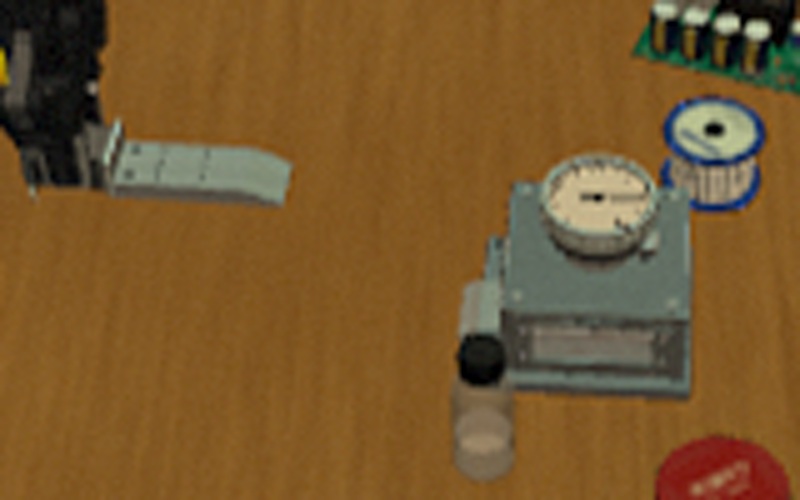

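The side crop shows the nose's near corner at about (282,204) and far corner at (291,162). The roof corners are at about (507,310), (690,318) and (512,184), and the dial centre is at (598,197). I'll check these against my model.

Run:
```python
from h import *
np.set_printoptions(precision=4,suppress=True)
ps=env.camera_params("side");s=env.state()
y=-.077;o=np.array([.6755,.038])
def G(X,y=y,o=o): return np.array([o[0]+X[0]*np.cos(y)-X[1]*np.sin(y),o[1]+X[0]*np.sin(y)+X[1]*np.cos(y),X[2]])
def pr(X): u,v=proj(ps,X); return round((u-150)*5),round((v-145)*5)
for X in[(-.046,-.046,.058),(.046,-.046,.058),(-.046,.046,.058),(0,0,.092),(.055,-.052,.006)]: print("gauge",X,pr(G(X)))
p=s["position"];zb=p[2]-.0066
for X in[(.107,-.015,zb),(.107,.015,zb),(.107,.015,zb+.002),(.023,-.015,zb)]: print("master",X,pr(G(X,y,p)))
un=lambda u,v:(150+u/5,145+v/5)
for u,v in((282,204),(291,165)):print("nose",atz(ps,*un(u,v),zb+.001)-p)
for u,v in((507,308),(690,318),(512,184)):print("roof",atz(ps,*un(u,v),.058))
print(atz(ps,*un(598,197),.092))
```

```text
gauge (-0.046, -0.046, 0.058) (502, 306)
gauge (0.046, -0.046, 0.058) (691, 315)
gauge (-0.046, 0.046, 0.058) (516, 177)
gauge (0, 0, 0.092) (602, 195)
gauge (0.055, -0.052, 0.006) (703, 396)
master (0.107, -0.015, np.float64(0.09176158885229072)) (286, 203)
master (0.107, 0.015, np.float64(0.09176158885229072)) (295, 162)
master (0.107, 0.015, np.float64(0.09376158885229072)) (295, 159)
master (0.023, -0.015, np.float64(0.09176158885229072)) (118, 195)
nose [ 0.1035 -0.0248 -0.0056]
nose [ 0.106   0.0033 -0.0056]
roof [ 0.6285 -0.0059  0.058 ]
roof [ 0.7174 -0.0133  0.058 ]
roof [0.6312 0.0823 0.058 ]
[0.6735 0.0366 0.092 ]
```

Run:
```python
from h import *
y=-.08;x=np.array([np.cos(y),np.sin(y)]);o=np.array([.675,.0375])
go([*(o-x*.25),.0200],y+np.pi); go([*(o-x*.15),.0195],y+np.pi)
```

```text
tool d [-0.0107  0.0013  0.0784] len 0.079 turn -0.0
tool d [-0.1107  0.0013  0.0788] len 0.136 turn -0.0
```

Scaled: 0.0262 m is 0.4192, 0.0261 m is 0.4176.

```bash
python3 jog.py '{"aperture":[0.01, 0.01, 0.01, 0.01], "sx":[-0.0576, -0.0576, -0.0576, 0], "sy":[0.008, 0.008, 0.0064, 0], "sz":[0.4176, 0.4176, 0.4192, 0], "twist":[0, 0, 0, 0]}'|tail -5
python3 jog.py '{"aperture":[0.01, 0.01, 0.01, 0.01, 0.01, 0.01], "sx":[-0.32, -0.32, -0.32, -0.32, -0.32, 0], "sy":[0, 0, 0, 0, 0, 0], "sz":[0, 0, 0, 0, 0, 0], "twist":[0, 0, 0, 0, 0, 0]}'|tail -5
python3 - <<'E'
from h import *
s=env.grab_frame("side")[:,:,::-1]
y=-.08;x=np.array([np.cos(y),np.sin(y)]);o=np.array([.675,.0375])
go([*(o-x*.15),.0196],y+np.pi); go([*(o-x*.082),.0196],y+np.pi); print(env.state()["wrist_torque"])
E
```

```text
position: [0.4251, 0.0577, 0.0191]
ee_rot: [[-0.997, 0.078, -0.003], [0.078, 0.997, -0.001], [0.003, -0.001, -1.0]]
wrist_force: [-0.6, -0.8, -2.0]
width: 0.0229
grip_force: 59.9
position: [0.5272, 0.05, 0.0213]
ee_rot: [[-0.997, 0.079, 0.002], [0.079, 0.997, 0.001], [-0.002, 0.001, -1.0]]
wrist_force: [0.4, -0.1, -2.4]
width: 0.0226
grip_force: 60.0
tool d [ 0.0002 -0.0006  0.0013] len 0.001 turn 0.002
tool d [-0.0678 -0.0008  0.0013] len 0.068 turn 0.002
[ 0.01160216  0.22446259 -0.05151399]
```

Scaled: -0.01 m is -0.16, -0.008 m is -0.128.

```bash
python3 jog.py '{"aperture":[0.01, 0.01, 0.01, 0.01, 0.01, 0.01, 0.01], "sx":[-0.16, -0.16, -0.16, -0.16, -0.16, -0.128, 0], "sy":[0, 0, 0, 0, 0, 0, 0], "sz":[0.008, 0, 0, 0, 0, 0, 0], "twist":[0, 0, 0, 0, 0, 0, 0]}'|tail -5
python3 - <<'E'
from h import *
y=-.08;x=np.array([np.cos(y),np.sin(y)]);o=np.array([.675,.0375])
go([*(o-x*.082),.0186],y+np.pi); s=env.state();print(s["wrist_torque"],s["wrist_force"])
E
```

```text
position: [0.5845, 0.0455, 0.0195]
ee_rot: [[-0.997, 0.077, 0.001], [0.077, 0.997, 0.0], [-0.001, 0.0, -1.0]]
wrist_force: [1.2, -0.4, -5.4]
width: 0.0227
grip_force: 59.7
tool d [-0.0089 -0.0007  0.0009] len 0.009 turn 0.003
[0.03707571 0.10043384 0.02815886] [ 1.24715496 -0.37932613 -5.43734098]
```

Scaled: -0.003 m is -0.048, 0.0003 m is 0.0048.

```bash
python3 jog.py '{"aperture":[0.01, 0.01, 0.01, 0.01], "sx":[-0.048, -0.048, -0.048, 0], "sy":[0, 0, 0, 0], "sz":[0.0048, 0.0048, 0.0048, 0], "twist":[0, 0, 0, 0]}'|tail -5
python3 jog.py '{"aperture":[0.01, 0.01, 0.01], "sx":[-0.032, -0.032, 0], "sy":[0, 0, 0], "sz":[0, 0, 0], "twist":[0, 0, 0]}'|tail -5
```

```text
position: [0.5935, 0.0449, 0.019]
ee_rot: [[-0.997, 0.077, 0.001], [0.077, 0.997, 0.0], [-0.001, 0.0, -1.0]]
wrist_force: [0.8, 0.2, -3.5]
width: 0.0225
grip_force: 59.9
position: [0.5936, 0.0449, 0.0186]
ee_rot: [[-0.997, 0.076, -0.006], [0.076, 0.997, -0.001], [0.006, -0.002, -1.0]]
wrist_force: [-11.1, -1.0, 4.8]
width: 0.0224
grip_force: 61.0
```

Scaled: 0.003 m is 0.048.

```bash
python3 jog.py '{"aperture":[0.01, 0.01], "sx":[0.048, 0], "sy":[0, 0], "sz":[0, 0], "twist":[0, 0]}'|tail -5
python3 jog.py '{"aperture":[0.045, 0.045, 0.045], "sx":[0, 0, 0], "sy":[0, 0, 0], "sz":[0, 0, 0], "twist":[0, 0, 0]}'|tail -5
python3 - <<'E'
from h import *
import pickle
p=env.camera_params("side");s=env.grab_frame("side")[:,:,::-1];cv2.imwrite("pics/s4raw.png",s)
c=env.grab_frame("scene")[:,:,::-1]
cv2.imwrite("pics/s4.png",np.hstack([cv2.resize(s[160:235,215:290],(400,400),interpolation=cv2.INTER_CUBIC),cv2.resize(c[165:225,225:285],(400,400),interpolation=cv2.INTER_CUBIC)]))
E
```

```text
position: [0.5935, 0.0449, 0.0188]
ee_rot: [[-0.997, 0.076, -0.0], [0.076, 0.997, 0.0], [0.0, 0.0, -1.0]]
wrist_force: [-2.6, -0.6, -2.9]
width: 0.0223
grip_force: 59.9
position: [0.5944, 0.0449, 0.0191]
ee_rot: [[-0.997, 0.077, 0.001], [0.077, 0.997, 0.0], [-0.001, 0.0, -1.0]]
wrist_force: [-0.6, -0.0, 0.5]
width: 0.0453
grip_force: 0.0
```

View pics/s4.png

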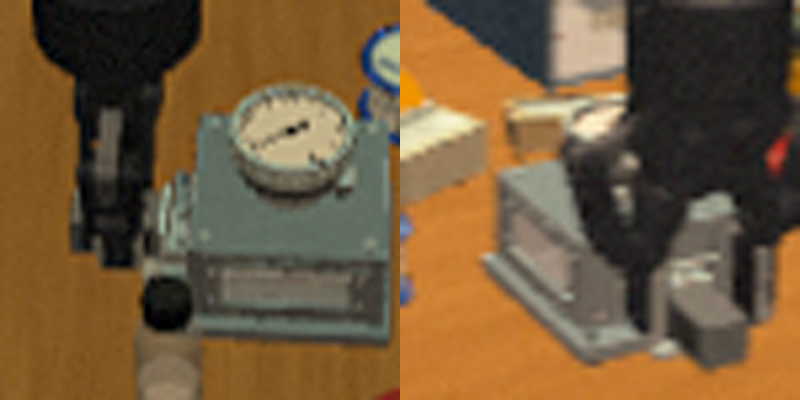

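The side crop shows the pointer swung round: the hub is at (293,130) and the tip at about (250,150), so the plunger is lifted. The bold zero bar is near (315,157). The fingers are clear of the handle, so I'll rise and look down at the dial.

Scaled: -0.045 m is -0.72, -0.03 m is -0.48.

```bash
python3 jog.py '{"aperture":[0.045, 0.045, 0.045, 0.045, 0.085, 0.085, 0.085], "sx":[0, 0, 0, 0, 0, 0, 0], "sy":[0, 0, 0, 0, 0, 0, 0], "sz":[-0.48, -0.72, -0.72, -0.72, -0.72, 0, 0], "twist":[0, 0, 0, 0, 0, 0, 0]}'|tail -5
python3 - <<'E'
from h import *
import pickle
p=env.camera_params("wrist");im=env.grab_frame("wrist")[:,:,::-1];cv2.imwrite("pics/w5raw.png",im);pickle.dump(p,open("w5.pkl","wb"))
u,v=map(int,proj(p,[.675,.0375,.092]));print(u,v,env.state()["joint_positions"])
u0,v0=max(u-60,0),max(v-55,0);print("origin",u0,v0)
cv2.imwrite("pics/w5.png",cv2.resize(im[v0:v0+100,u0:u0+120],(720,600),interpolation=cv2.INTER_CUBIC))
ps=env.camera_params("side")
print("shelf edge",[atz(ps,545*.64,300*.64,z)[:2] for z in(.2,.3,.4)])
E
```

```text
position: [0.5933, 0.0445, 0.2282]
ee_rot: [[-0.997, 0.077, -0.001], [0.077, 0.997, -0.001], [0.001, -0.001, -1.0]]
wrist_force: [-0.6, -0.8, -0.4]
width: 0.0853
grip_force: 0.0
258 256 [ 0.44207455  0.59020925 -0.8444449   1.65688568  0.48111588  1.11752054
  0.95846055]
origin 198 201
shelf edge [array([ 0.82918368, -0.10041534]), array([ 0.79758024, -0.20115145]), array([ 0.7659768 , -0.30188756])]
```

View pics/w5.png

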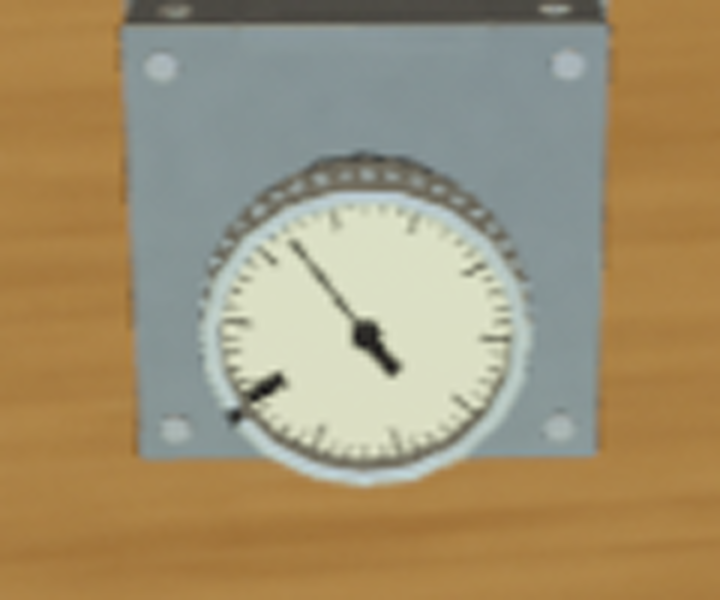

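The dial is clear in this view. The hub is at (366,335), the pointer tip at (292,240), and the bold zero bar runs from (284,379) to (246,397) with its rim mark at (233,416).

Run:
```python
from h import *
import pickle
np.set_printoptions(precision=4,suppress=True)
w=pickle.load(open("w5.pkl","rb"));ps=env.camera_params("side")
q=lambda u,v:(198+u/6,201+v/6)
C=tri([(w,*q(366,336)),(ps,215+293/400*75,160+130/400*75)]);print("hub",C)
z=.0915
a=lambda u,v:atz(w,*q(u,v),z)[:2]
h=a(366,336);t=a(292,240);m=a(246,397);i=a(284,379);e=[a(203,335),a(530,337)];b=a(366,483);tp=a(366,190)
print(h,"ring",np.mean(e,0),np.linalg.norm(e[0]-e[1]),b,tp)
cw=lambda p,c=h:-np.arctan2(*(p-c)[::-1])
print("pointer",cw(t)-.08,np.linalg.norm(t-h),"zero",cw(m)-.08,cw(i)-.08,np.linalg.norm(m-h))
print("turn",(cw(t)-cw(m))%(2*np.pi),(cw(t)-cw(i))%(2*np.pi))
go([*h,.13]);go([*h,.068])
```

```text
hub [0.675  0.0382 0.0911]
[0.6755 0.0384] ring [0.6755 0.0385] 0.05744593204801185 [0.7046 0.0362] [0.6479 0.0405]
pointer 2.5275450427217163 0.02235726025538954 zero 1.0536499940951447 1.0402751105749193 0.024439733548174542
turn 1.4738950486265716 1.487269932146797
tool d [-0.0829  0.0005  0.0974] len 0.128 
tool d [-0.0831  0.0005  0.1594] len 0.18
```

Scaled: 0.0245 m is 0.392, 0.0239 m is 0.3824.

```bash
python3 jog.py '{"aperture":[0.085, 0.085, 0.085, 0.085, 0.085, 0.085], "sx":[-0.3328, -0.3328, -0.3328, -0.3296, 0, 0], "sy":[0.0016, 0.0016, 0.0016, 0.0032, 0, 0], "sz":[0, 0.392, 0.392, 0.392, 0.3824, 0], "twist":[0, 0, 0, 0, 0, 0]}'|tail -5
python3 jog.py '{"aperture":[0.085, 0.085, 0.085, 0.085, 0.085], "sx":[0, 0, 0, 0, 0], "sy":[0, 0, 0, 0, 0], "sz":[0.256, 0.256, 0.256, 0.224, 0], "twist":[0, 0, 0, 0, 0]}'|tail -5
python3 - <<'E'
from h import *
go([.6753,.0384,.068]);print(env.state()["joint_positions"])
E
```

```text
position: [0.6737, 0.0388, 0.1281]
ee_rot: [[-0.997, 0.076, -0.006], [0.076, 0.997, -0.001], [0.006, -0.001, -1.0]]
wrist_force: [-0.2, -0.6, -0.3]
width: 0.0847
grip_force: 0.0
position: [0.6755, 0.0388, 0.0678]
ee_rot: [[-0.997, 0.077, -0.002], [0.077, 0.997, -0.0], [0.002, -0.0, -1.0]]
wrist_force: [-0.5, -0.5, 0.1]
width: 0.0849
grip_force: 0.0
tool d [ 0.0002 -0.0004 -0.0002] len 0.0 
[ 0.31679534  0.89139909 -0.70174799  1.52512166  0.65303531  0.9727156
  0.91465592]
```

Scaled: 0.15 rad is 0.0375.

```bash
python3 jog.py '{"aperture":[0.05, 0.05, 0.05, 0.05], "sx":[0, 0, 0, 0], "sy":[0, 0, 0, 0], "sz":[0, 0, 0, 0], "twist":[0, 0, 0, 0]}'|tail -5
python3 jog.py '{"aperture":[0.05, 0.05, 0.05, 0.05, 0.05, 0.05, 0.05, 0.05, 0.05, 0.05], "sx":[0, 0, 0, 0, 0, 0, 0, 0, 0, 0], "sy":[0, 0, 0, 0, 0, 0, 0, 0, 0, 0], "sz":[0, 0, 0, 0, 0, 0, 0, 0, 0, 0], "twist":[0.0375, 0.0375, 0.0375, 0.0375, 0.0375, 0.0375, 0.0375, 0.0375, 0.0375, 0.0325]}'|tail -5
python3 jog.py '{"aperture":[0.05, 0.05], "sx":[0, 0], "sy":[0, 0], "sz":[0, 0], "twist":[0, 0]}'|tail -5
```

```text
position: [0.677, 0.0376, 0.0707]
ee_rot: [[-0.997, 0.077, 0.001], [0.077, 0.997, -0.002], [-0.001, -0.002, -1.0]]
wrist_force: [-2.2, -2.3, 5.4]
width: 0.0559
grip_force: 62.9
position: [0.6733, 0.0341, 0.0706]
ee_rot: [[-0.007, 1.0, -0.007], [1.0, 0.007, -0.007], [-0.007, -0.007, -1.0]]
wrist_force: [-15.1, -9.2, 17.9]
width: 0.0557
grip_force: 64.3
position: [0.6732, 0.0341, 0.0706]
ee_rot: [[-0.012, 1.0, -0.007], [1.0, 0.012, -0.007], [-0.007, -0.007, -1.0]]
wrist_force: [-14.7, -10.2, 16.6]
width: 0.0561
grip_force: 64.2
```

The rows are not in the units I measure in: shifts go in shares of 62.5 mm and turns go in shares of 4 rad. I convert before sending: -0.04 m is -0.64, -0.03 m is -0.48.

```bash
python3 jog.py '{"aperture":[0.085, 0.085, 0.085, 0.085], "sx":[0, 0, 0, 0], "sy":[0, 0, 0, 0], "sz":[0, 0, 0, 0], "twist":[0, 0, 0, 0]}'|tail -5
python3 jog.py '{"aperture":[0.085, 0.085, 0.085, 0.085, 0.085, 0.085, 0.085], "sx":[0, 0, 0, 0.64, 0.64, 0, 0], "sy":[0, 0, 0, 0, 0, 0, 0], "sz":[-0.24, -0.48, -0.64, -0.64, -0.64, 0, 0], "twist":[0, 0, 0, 0, 0, 0, 0]}'|tail -5
python3 - <<'E'
from h import *
import pickle
p=env.camera_params("wrist");im=env.grab_frame("wrist")[:,:,::-1];pickle.dump(p,open("w6.pkl","wb"))
u,v=map(int,proj(p,[.6755,.0384,.092]));u0,v0=max(u-60,0),max(v-55,0);print("origin",u0,v0,u,v)
cv2.imwrite("pics/w6.png",cv2.resize(im[v0:v0+100,u0:u0+120],(720,600),interpolation=cv2.INTER_CUBIC))
E
```

```text
position: [0.6767, 0.0394, 0.0694]
ee_rot: [[-0.014, 1.0, 0.0], [1.0, 0.014, 0.0], [0.0, 0.0, -1.0]]
wrist_force: [0.5, 0.1, 0.5]
width: 0.0851
grip_force: 0.0
position: [0.6753, 0.1184, 0.2348]
ee_rot: [[-0.014, 1.0, 0.0], [1.0, 0.014, -0.001], [-0.001, 0.0, -1.0]]
wrist_force: [0.1, -1.2, -0.1]
width: 0.085
grip_force: 0.0
origin 196 197 256 252
```

View pics/w6.png

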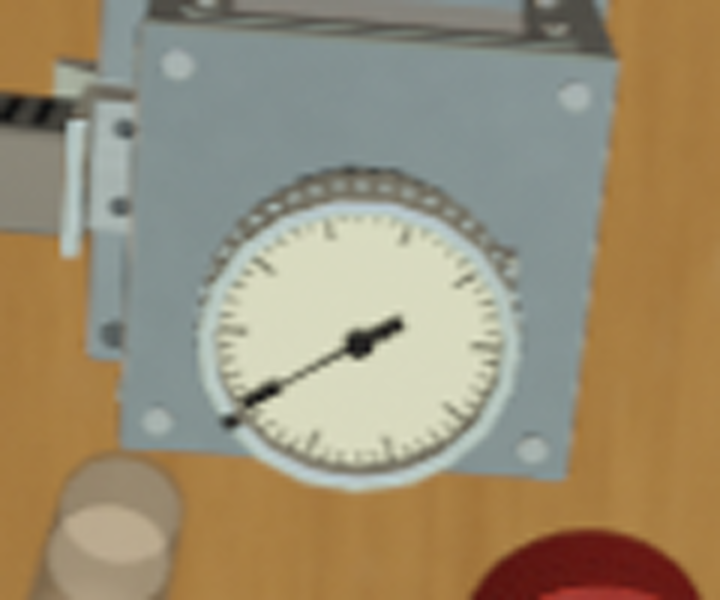

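The pointer, from hub (358,343), lies exactly along the bold zero bar from (280,385) to (232,418). The master is still home, with its collar at (75,190) just before the opening, and the arm is clear.

```bash
python3 -c "
from h import *
print(env.state()['time']); print(env.close_job())"
```

```text
17.175
the job is handed in; nothing more can be done
None
```

The gauge is set up and the job is handed in at 17.2 s: the thin master is home against the stop and released, the bezel's zero bar lies at the pointer tip, and I never touched the thick master, bottle, tin or reel. The hand-in printed no verdict.

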